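# Lift the pawl, wind the feed ratchet back, and set the pawl to hold

## Robot

A 6-joint arm with a two-finger parallel gripper is mounted at the origin on the work surface. World frame = base frame: x ahead of the robot, y to its left, z up, the work surface at z = 0. Lengths are in m, angles in rad, forces in N, time in s.
With the tool pointing down it reaches from about 0.375 to 0.9 m from the base axis. Payload 3.1 kg.
Tool frame: the origin (TCP) lies on the centre line of the jaws, within the pads' length; the fingertips stand 8 mm ahead of it and the grasp point (between the pads) lies 11 mm behind it; z points along the fingers, y is the line along which they close (so a half turn about z gives the same grasp; the last joint's range is limited). The gripper opens to 85 mm and grips with 20 to 120 N. Pads are 22 mm wide; open, the fingers measure 114 mm over their backs; the gripper's body (76 mm by 85 mm) begins 54 mm behind the grasp point. The pads swing forward as they close: fully open they stand 13 mm farther back than shut.
Start: joints at [1.093, 0.527, 1.433, -0, 1.181, -0.178], TCP at [0.185, 0.597, 0.239] pointing down, gripper open.
Joint ranges: [-3.08, 3.08], [-0.75, 2.2], [0.22, 2.44], [-1.43, 4.57], [0, 2.65], [-2.85, 2.85]. Speed limits (rad/s): [2.79, 2.79, 3.14, 3.14, 3.14, 3.14].

## Interface

Orientations are given as a unit quaternion [x, y, z, w].
In Python, from station import * gives the robot as it stands.
- The arm moves only by the tool play_rows, never from a script. Its argument "rows" is a list of rows, each a list of 3 entries, a list of its own where there are three numbers: the turn, a rotation vector about the tool's x, y, z in degrees, then the shift along the tool's x, y, z in mm, then the closure, from 0 (fully open) to 1 (shut). In form: [[[ax, ay, az], [dx, dy, dz], jaw], ...]. A call has 1 to 12 rows; each row shifts and turns the commanded pose from where the row before left it, along the tool's axes as they then stand; what a row does not reach is not made up. A row lasts 1/12 s, in which the tool goes at most 41.7 mm and 7.16 degrees, less where a joint would pass 70% of its speed; a pose out of reach is approached as far as the arm can. A call with a gripper value outside its range is refused whole. The fingers move at their own pace and stop on an object; "grip_force" is the grip in N (left out, the last holds). Time passes only in rows, so rows that do not move let the fingers close. It gives the time, the measured TCP pose, the force, the opening and the grip force at its end, in the units of the state.
- sense(): the state, without advancing time (a new reading comes with each control period).
- snapshot(name): name is "scene" or "top" or "wrist"; returns (picture, depth): 400x640x3 uint8, red, green, blue; 400x640 float32, m along the optical axis (not along the pixel's ray), 0 where there is no reading.
- get_calibration(name): a dict with "vfov" (degrees; the focal length in pixels is half the picture's height over the tangent of half this angle, whatever the lens; pixels are square), "cx", "cy" (the principal point, pixels), "k1" (the pictures are not rectified: a ray, as slopes to the right and down, at radius r is drawn at 1 + k1 r^2 times it, then the intrinsics apply), "xyz" and "attitude" of the camera in the world. Camera axes: x right, y down, z forward; pixel columns grow to the right and rows downward; lengths in m; the calibration is good to about 2 mm. A picture is of the moment at which its call begins: read the wrist's pose just before it. get_calibration takes no time and is no camera call; for the wrist camera it gives the pose at the moment of the call.
- sign_off(): hands the job in; it is judged then, once.
The state is a dict: "t": time; "q": joint angles; "qd": joint speeds; "tau": joint torques, N m; "tcp_pos": TCP position; "tool_rot": TCP orientation; "force": force on the tool from outside, world axes, zero at the start; "ft_torque": the same for the moment, N m; "finger_gap": opening from 0.0 (shut) to 1.0 (fully open); "gripper_force": force on a finger pad.
Only numpy, scipy, OpenCV 4.12 (cv2) and the standard library are available. Lean on these libraries where they do the work, as an engineer would, in place of code of your own. Each camera call takes 0.05 s, during which the arm holds its last target. There are 200 camera calls.

## Task

Back the stone off the grinding disc: tip the holding pawl up and right over until it lies back on its stop, then wind the ratchet wheel backwards (anticlockwise seen from above) by its handle until the stone stands about 20 mm clear of the disc's face. Then tip the pawl back onto the teeth, let go of it, and turn the wheel a little further backwards until a tooth runs up against the pawl; press the handle gently against that catch, with about 12 N, for half a second to be sure that it holds, and let go. Never force the wheel against the pawl, and leave the bowl, the jar and the brush where they are.

Things in the scene. Friction and masses are not known exactly. Their poses are not given: they have to be found in the camera images.
- machine: Hand-fed stone grinder, fixed. Origin on the bench under the wheel's vertical axis, z up. On its y axis: pawl hinge at +100 mm, wheel at 0, grinding disc at the far end. Base plate 170 mm wide, y -340 to +130 mm, 8 mm high; gear housing under the wheel 130 x 130 mm, top 45 mm above the bench. Disc and hood reach 184 mm high, all at y below -165 mm.
- wheel: Steel ratchet wheel lying flat, 116 mm across, turning about the machine's vertical axis; origin on it, 47 mm above the bench. Seen from above, anticlockwise is backwards and draws the stone off the disc, 5 mm per radian. Drag: about 3 N at the handle; it stays where it is left. Clockwise, the teeth slip under the pawl and lift it; anticlockwise a tooth stops on the lowered pawl.
- rim (a point): Point on the wheel's rim, 50 mm from the axis and 55 mm above the bench, turning with the wheel. 10 saw teeth stand on the rim's top face, 36 degrees apart, radius 43 to 57 mm, roots 55 mm and tops 63 mm above the bench. Where a tooth meets the pawl is not told: feel for it, at most one tooth of turn. At the start the pawl may lie on a tooth or between two.
- handle (a point): Centre of the wheel's handle: an upright black round sleeve, free to spin on its pin, 15 mm thick, 50 mm tall, 34 mm from the wheel's axis. This point is 85 mm above the bench, 20 mm below its top. Pressing it backwards with 12 N against the caught pawl loads the pawl's tip with about 6 N; 7 N is too little for the test (3 N on the tip), 20 N too much (12 N on the tip).
- pawl: Steel pawl on a level hinge along the machine's x axis; origin on the hinge, 75 mm above the bench. Its lift angle is the tilt of its own z axis: at 0 the 10 mm wide arm points along machine -y, its tip standing on the tooth roots. On a tooth's top it is raised 0.17 rad. Back stop at 2.4 rad, away from the wheel: past 1.5 rad it falls there by itself, below 1.1 rad onto the wheel, slowly.
- pawl_tip (a point): Rounded foot of the pawl's tip, 6 mm thick, 49 mm along the arm from the hinge and 20 mm below the hinge when lowered. It must not be loaded by a tooth with more than 12 N.
- pawl_knob (a point): Centre of the pawl's grip: a black roller free to spin on a pin along the machine's x axis, 20 mm across and 20 mm long; 36 mm along the arm from the hinge and 24 mm above the hinge when lowered (it swings on a circle of 43 mm about the hinge axis). Pinch it by its flat ends and swing it over, the pawl turning between the fingers. Lifting takes about 1 N.
- stone_face (a point): Middle of the front face of the stone clamped in the carriage, 71 mm above the bench; facing the disc. Its distance along machine y from the disc face is the clear gap, 2 to 6 mm at the start.
- disc_face (a point): Point on the flat face of the grinding disc opposite the stone, 71 mm above the bench; the face lies at machine y = -185 mm and faces +y. Fixed.
- clay_bowl: Loose terracotta bowl, 110 mm across, 60 mm tall; origin under its centre. Bystander.
- polish_jar: Loose glass jar with yellow lid, 60 mm across, 100 mm tall; origin under its centre. Bystander.
- brush: Loose hand brush lying on the bench, handle along its own -x; origin near its middle. Bystander.

How it is judged:
By the outcome, as a careful person would: the job done as asked, in the order asked, and still so for the second after the job is handed in, with the robot touching nothing.
It also fails if it takes over 72 s, if anything falls off the work surface, if the arm or the gripper's body presses on something with over 40 N, if the wrist force passes 120 N, or if a joint passes its speed limit or range.

## Working session

There is one attempt and no reset: what is moved stays moved. The work goes in short steps, Python scripts to look and compute and a tool call to move; the robot and the scene stay as the last step left them, time stands still between calls to the robot, and variables do not carry over. Pictures are saved under pics/ and viewed, at most 11 in all, crops included, and the job is handed in when it is done.

Besides the shell and the picture viewer there is one more tool, called as name(argument=value, ...), one argument or row to a line, values as JSON. play_rows: Moves the arm, as the interface text tells. Its arguments: {"type":"object","properties":{"rows":{"type":"array","items":{"type":"array"}},"grip_force":{"type":"number"}},"required":["rows"]}

```bash
mkdir -p pics; ls
cat > h.py <<'E'
from station import *
import numpy as np, cv2
from scipy.spatial.transform import Rotation as R
def cal(n):
    c=get_calibration(n); f=200/np.tan(np.radians(c['vfov'])/2); return c,f
def rot(a):
    a=np.array(a); return a if a.shape==(3,3) else R.from_quat(a).as_matrix()
def ray(c,f,u,v):
    d=np.array([(u-c['cx'])/f,(v-c['cy'])/f]); s=d.copy()
    for _ in range(20): s=d/(1+c['k1']*(s@s))
    return rot(c['attitude'])@np.array([s[0],s[1],1.])
def atz(c,f,u,v,z):
    r=ray(c,f,u,v); p=np.array(c['xyz']); return p+r*(z-p[2])/r[2]
def atd(c,f,u,v,d): return np.array(c['xyz'])+ray(c,f,u,v)*d
def proj(c,f,P):
    q=rot(c['attitude']).T@(np.array(P)-np.array(c['xyz'])); s=q[:2]/q[2]; s=s*(1+c['k1']*(s@s)); return s*f+[c['cx'],c['cy']]
E
python3 - <<'E'
from h import *
for n in ['top','scene']:
    c,f=cal(n); p,d=snapshot(n); cv2.imwrite(f'pics/{n}1.png',p[:,:,::-1]); np.save(f'pics/{n}1.npy',d); print(n,c,f)
print(sense())
E
```

```text
pics
top {'vfov': 53.60876263615827, 'cx': 322.1042152176574, 'cy': 202.96724191190827, 'k1': -0.07837795923331017, 'xyz': array([0.38513583, 0.19712813, 0.8814843 ]), 'attitude': array([ 0.70945601, -0.70100503,  0.051261  , -0.05134611])} 395.85748434283806
scene {'vfov': 43.2453552222718, 'cx': 322.3132765549493, 'cy': 199.15481289971822, 'k1': -0.02583004455956235, 'xyz': array([1.4101875 , 0.13801279, 0.73653232]), 'attitude': array([ 0.6346218 ,  0.62651267, -0.31275414, -0.32698915])} 504.55878370851934
{'t': 0.1, 'q': array([ 1.09248399e+00,  5.28415193e-01,  1.43375788e+00, -2.15955553e-06,
        1.18144822e+00, -1.78504234e-01]), 'qd': array([-0.00107138, -0.0014932 , -0.00267872,  0.00021953,  0.00083191,
        0.00050433]), 'tau': array([ 7.37139653e-04, -4.43307638e+01, -1.78588146e+01, -2.16044768e-04,
        3.82512604e-03, -3.26607494e-05]), 'tcp_pos': array([0.18426405, 0.59655674, 0.23841087]), 'tool_rot': array([ 1.49342777e-01,  9.88784964e-01, -9.60433725e-04, -3.26210345e-04]), 'force': array([-0.46227861,  0.22315907, -0.01586064]), 'ft_torque': array([-0.03522551,  0.00491684, -0.01569367]), 'gripper_force': 0.0, 'finger_gap': 0.9969627244566499}
```

View pics/top1.png

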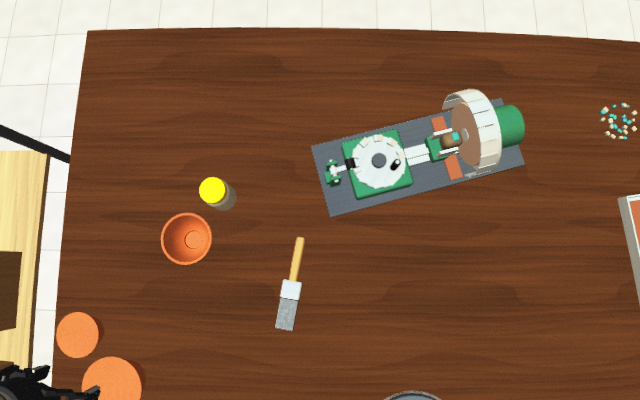

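View pics/scene1.png

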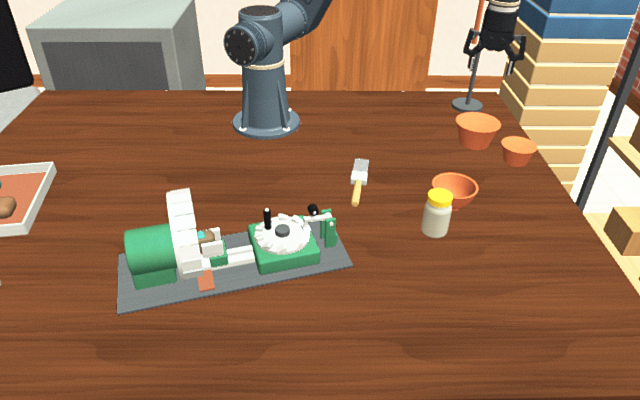

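The top view shows the wheel hub at about (379,160), the handle at (395,164), the pawl roller at (350,164) and the hinge at (333,172). The base plate corners are near (311,146), (331,217) and (524,163). The scene view agrees.

Run:
```python
from h import *
c,f=cal('top')
for n,u,v,z in [('hub',379,160,.065),('handle',395,164,.105),('knob',350,164,.1),('hinge',333,172,.075),('c1',311,146,.008),('c2',331,217,.008),('c3',524,163,.008),('jar',212,189,.1),('bowl',187,239,.06),('brush',290,285,.02)]:
    print(n,atz(c,f,u,v,z).round(4))
p=cv2.imread('pics/top1.png')[85:225,300:540]
cv2.imwrite('pics/crop1.png',cv2.resize(p,(800,466),interpolation=cv2.INTER_CUBIC))
p=cv2.imread('pics/scene1.png')[180:310,110:360]
cv2.imwrite('pics/crop2.png',cv2.resize(p,(800,416),interpolation=cv2.INTER_CUBIC))
```

```text
hub [0.5982 0.0782 0.065 ]
handle [0.58   0.0517 0.105 ]
knob [0.5799 0.1423 0.1   ]
hinge [0.5686 0.176  0.075 ]
c1 [0.644  0.2249 0.008 ]
c2 [0.4817 0.1779 0.008 ]
c3 [ 0.6121 -0.2685  0.008 ]
jar [0.5252 0.4204 0.1   ]
bowl [0.4258 0.4794 0.06  ]
brush [0.3327 0.2647 0.02  ]
```

View pics/crop1.png

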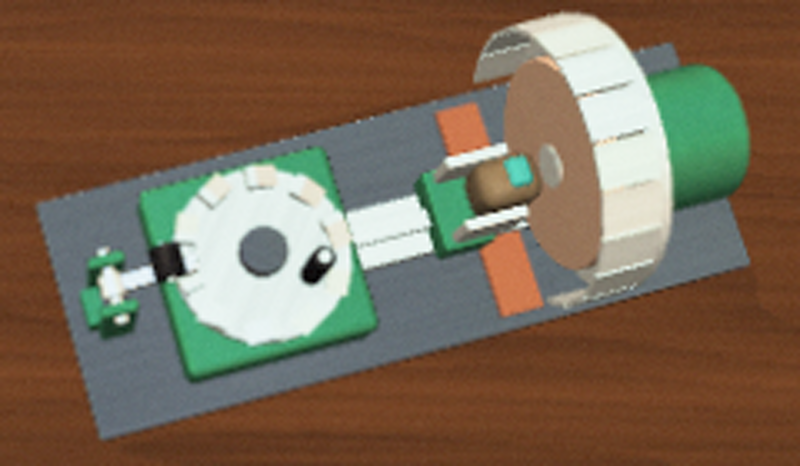

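View pics/crop2.png

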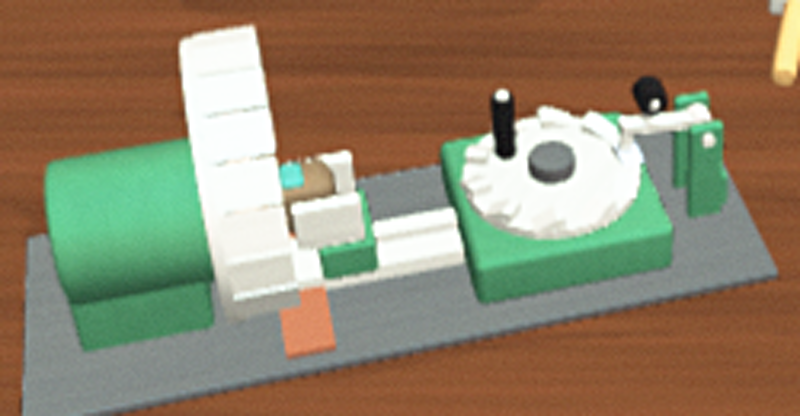

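Both crops are sharp enough to place the machine at about (0.599, 0.077) with a yaw of about 16.4°. Handle top is near (397.5,162) and the roller near (350.4,163.6). The corner, hub and hinge fits agree to within 2 mm. Next I turn the tool to the machine axes and go above the roller.

play_rows(
  rows=[
    [[0,0,7.08],[0,0,0],0.3],
    [[0,0,7.08],[0,0,0],0.3],
    [[0,0,7.08],[0,0,0],0.3],
    [[0,0,7.08],[0,0,0],0.3],
    [[0,0,7.08],[0,0,0],0.4],
    [[0,0,7.08],[0,0,0],0.4],
    [[0,0,7.08],[0,0,0],0.4],
    [[0,0,7.08],[0,0,0],0.4],
    [[0,0,0],[-15,7,0],0.4],
    [[0,0,0],[-30,14,0],0.4],
    [[0,0,0],[-35,16,0],0.4],
    [[0,0,0],[-35,16,0],0.4],
  ],
)

```text
t: 1.1
tcp_pos: [0.2675, 0.5004, 0.2387]
tool_rot: [0.6, 0.8, -0.0, 0.0]
force: [1.2, -1.2, -0.0]
finger_gap: 0.599
gripper_force: 0.0
```

play_rows(
  rows=[
    [[0,0,0],[-37,16.5,0],0.5],
    [[0,0,0],[-37,16.5,0],0.5],
    [[0,0,0],[-37,16.5,0],0.5],
    [[0,0,0],[-37,16.5,0],0.5],
    [[0,0,0],[-37,16.5,0],0.5],
    [[0,0,0],[-37,16.5,0],0.5],
    [[0,0,0],[-37,16.5,0],0.5],
    [[0,0,0],[-37,16.5,0],0.5],
    [[0,0,0],[-37,17,0],0.5],
    [[0,0,0],[-37,17,0],0.5],
    [[0,0,0],[-36,16,0],0.5],
    [[0,0,0],[-30,16,0],0.5],
  ],
)

```text
t: 2.1
tcp_pos: [0.5802, 0.1353, 0.2389]
tool_rot: [0.601, 0.799, -0.0, -0.0]
force: [0.5, 0.0, -0.1]
finger_gap: 0.502
gripper_force: 0.0
```

Run:
```python
from h import *
s=sense(); c,f=cal('wrist'); p,d=snapshot('wrist'); np.save('pics/w1.npy',d)
cv2.imwrite('pics/w1.png',p[:,:,::-1]); print(s['t'],s['tcp_pos'],R.from_quat(s['tool_rot']).as_matrix().round(3),s['q'],s['finger_gap'],s['force'])
import pickle; pickle.dump((c,f),open('pics/w1.pkl','wb'))
```

```text
2.1 [0.58021774 0.13529675 0.23889515] [[-0.277  0.961 -0.001]
 [ 0.961  0.277 -0.   ]
 [-0.    -0.001 -1.   ]] [ 4.19068995e-02  4.88698841e-01  1.50813322e+00 -4.94505418e-04
  1.14548512e+00 -2.38929375e-01] 0.5015698358750943 [ 0.51561706  0.01071446 -0.06749756]
```

View pics/w1.png

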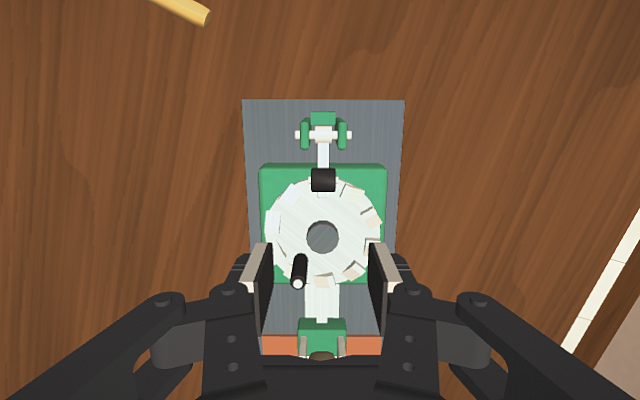

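The wrist view shows the roller at (323,180), the hinge pin at (323,133), the hub at (322,237) and the handle top at (298,284). The machine stands square in the picture.

Run:
```python
from h import *
import pickle; c,f=pickle.load(open('pics/w1.pkl','rb')); d=np.load('pics/w1.npy')
pts={}
for n,u,v,z in [('hub',322.5,237,.065),('handle',298,284,.105),('knobtop',323,180,.1),('hinge',323,133,.075),('cL',242,99,.008),('cR',405,100,.008)]:
    P=atz(c,f,u,v,z); pts[n]=P; D=d[int(v),int(u)]; print(n,P.round(4),'depth pt',atd(c,f,u,v,D).round(4))
e=pts['cR']-pts['cL']; print(np.degrees(np.arctan2(-e[1],-e[0])), np.linalg.norm(e))
h=pts['hinge']-pts['hub']; print(np.degrees(np.arctan2(-h[0],h[1])),np.linalg.norm(h[:2]))
print('cam',c['xyz'])
# depth rows along the pawl
Y=np.array([-np.sin(np.radians(16.2)),np.cos(np.radians(16.2)),0]); X=np.array([Y[1],-Y[0],0]); O=np.array([.5995,.0772,0])
for v in range(120,206,5):
    q=atd(c,f,323,v,d[v,323])-O; print(v,(q@X*1e3).round(1),(q@Y*1e3).round(1),(q[2]*1e3).round(1))
h=pts['handle']-O; print('handle m',h@X,h@Y)
```

```text
hub [0.5981 0.0798 0.065 ] depth pt [0.5976 0.0812 0.0686]
handle [0.5849 0.0468 0.105 ] depth pt [0.5848 0.047  0.1053]
knobtop [0.5801 0.1423 0.1   ] depth pt [0.5792 0.1449 0.1119]
hinge [0.5703 0.1767 0.075 ] depth pt [0.5701 0.1772 0.0812]
cL [0.4827 0.1809 0.008 ] depth pt [0.4827 0.1809 0.0077]
cR [0.6443 0.2265 0.008 ] depth pt [ 6.462e-01  2.271e-01 -1.000e-04]
-164.23791829144025 0.16789050287330715
15.995900558764014 0.10077297949068116
cam [0.56033175 0.20262372 0.37335915]
120 0.0 112.2 31.3
125 0.2 105.7 7.6
130 -0.3 106.5 78.9
135 -0.4 102.7 83.0
140 -0.3 98.4 81.7
145 -0.3 93.9 79.6
150 -0.3 89.7 79.9
155 -0.3 85.7 82.2
160 -0.3 81.4 82.0
165 -0.3 77.0 82.1
170 -0.5 77.5 106.4
175 -0.6 74.4 110.9
180 -0.6 70.7 111.9
185 -0.5 66.2 110.4
190 -0.5 61.9 109.5
195 -0.4 51.3 86.5
200 -0.1 37.4 54.6
205 -0.1 32.3 54.6
handle m -0.022543293042578835 -0.025091940039567617
```

play_rows(
  rows=[
    [[0,0,0],[6.5,1.8,20],0.5],
    [[0,0,0],[0,0,30],0.5],
    [[0,0,0],[0,0,30],0.5],
    [[0,0,0],[0,0,30],0.5],
    [[0,0,0],[0,0,20],0.5],
    [[0,0,0],[0,0,10],0.5],
    [[0,0,0],[0,0,0],0.5],
  ],
  grip_force=20,
)

```text
t: 2.73
tcp_pos: [0.577, 0.1446, 0.0966]
tool_rot: [0.601, 0.8, -0.002, -0.002]
force: [-0.1, -0.4, 0.7]
finger_gap: 0.501
gripper_force: 0.0
```

play_rows(
  rows=[
    [[0,0,0],[0,0,0],0.7],
    [[0,0,0],[0,0,0],0.75],
    [[0,0,0],[0,0,0],0.8],
    [[0,0,0],[0,0,0],0.85],
    [[0,0,0],[0,0,0],0.85],
    [[0,0,0],[0,0,0],0.85],
  ],
  grip_force=20,
)

```text
t: 3.23
tcp_pos: [0.5798, 0.1445, 0.1007]
tool_rot: [0.601, 0.8, 0.001, 0.001]
force: [-1.5, -0.8, 5.5]
finger_gap: 0.228
gripper_force: 24.6
```

Run:
```python
from h import *
p,d=snapshot('wrist'); cv2.imwrite('pics/w2.png',p[60:300,160:480,::-1]); s=sense(); print(s['tcp_pos'],s['force'],s['finger_gap'],s['gripper_force'])
```

```text
[0.57984636 0.14454528 0.10060062] [-0.98509522 -1.34056632  5.54513618] 0.22835961472060504 24.730626940727234
```

View pics/w2.png

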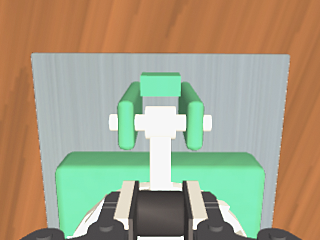

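The roller sits between the pads, gap about 19.4 mm, as expected. Now I swing it over its 43 mm circle to about 2.0 rad, in two halves.

play_rows(
  rows=[
    [[0,0,0],[4.5,0,-5.5],0.85],
    [[0,0,0],[5.3,0,-4.8],0.85],
    [[0,0,0],[6,0,-3.8],0.85],
    [[0,0,0],[6.6,0,-2.8],0.85],
    [[0,0,0],[6.9,0,-1.6],0.85],
    [[0,0,0],[7.1,0,-0.5],0.85],
    [[0,0,0],[0,0,0],0.85],
  ],
)

```text
t: 3.87
tcp_pos: [0.569, 0.181, 0.1166]
tool_rot: [0.6, 0.8, 0.0, 0.0]
force: [6.2, 1.0, -14.0]
finger_gap: 0.227
gripper_force: 22.3
```

Run:
```python
from h import *
s=sense(); print(s['tcp_pos'],s['force'],s['finger_gap'],s['gripper_force'])
```

```text
[0.56902107 0.18101321 0.11661607] [  6.24890208   1.04885982 -13.97315906] 0.22740136253175766 22.30625331401825
```

play_rows(
  rows=[
    [[0,0,0],[7,0,2.5],0.85],
    [[0,0,0],[6.9,0,2.5],0.85],
    [[0,0,0],[6.5,0,3.2],0.85],
    [[0,0,0],[5.9,0,4],0.85],
    [[0,0,0],[5.2,0,4.9],0.85],
    [[0,0,0],[4.3,0,5.7],0.85],
    [[0,0,0],[0,0,0],0.85],
  ],
)

```text
t: 4.45
tcp_pos: [0.5599, 0.213, 0.0947]
tool_rot: [0.6, 0.8, -0.001, 0.002]
force: [6.7, -7.0, -5.5]
finger_gap: 0.227
gripper_force: 23.4
```

play_rows(
  rows=[
    [[0,0,0],[0,0,0],0.7],
    [[0,0,0],[0,0,0],0.6],
    [[0,0,0],[0,0,0],0.5],
    [[0,0,0],[0,0,-5],0.5],
    [[0,0,0],[0,0,-20],0.5],
    [[0,0,0],[0,0,-25],0.5],
    [[0,0,0],[0,0,-25],0.5],
    [[0,0,0],[0,0,-25],0.5],
    [[0,0,0],[-20,0,-20],0.5],
    [[0,0,0],[-20,0,0],0.5],
    [[0,0,0],[0,0,0],0.5],
  ],
)

```text
t: 5.37
tcp_pos: [0.5719, 0.1735, 0.2183]
tool_rot: [0.601, 0.799, 0.001, 0.002]
force: [-0.1, -0.3, 0.3]
finger_gap: 0.506
gripper_force: 0.0
```

Run:
```python
from h import *
import pickle
s=sense(); c,f=cal('wrist'); p,d=snapshot('wrist'); np.save('pics/w3.npy',d); pickle.dump((c,f),open('pics/w3.pkl','wb'))
cv2.imwrite('pics/w3.png',p[:,:,::-1]); print(s['t'],s['tcp_pos'],s['force'])
```

```text
5.3667 [0.57188533 0.17347319 0.21827861] [-0.13694651 -0.30590018  0.3161677 ]
```

View pics/w3.png

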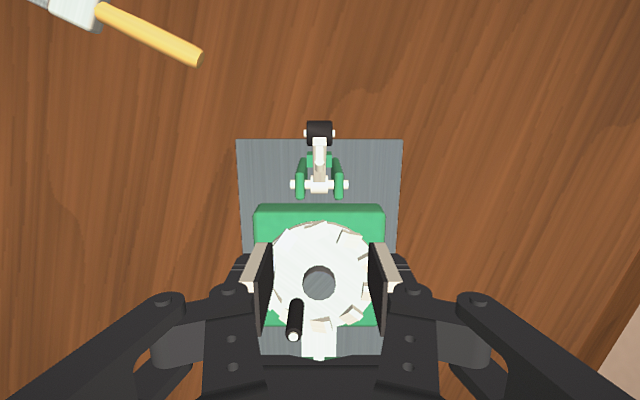

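The pawl lies back: roller at (319,133), beyond the hinge pin at (319,185). Hub is at (319,283) and the handle top at (292,337). Next I fix the handle position and the stone gap.

```bash
cat >> h.py <<'E'
a=np.radians(16.1); O=np.array([.5985,.0792,0]); Y=np.array([-np.sin(a),np.cos(a),0]); X=np.array([Y[1],-Y[0],0])
def mm(P): q=np.array(P)-O; return np.array([q@X,q@Y,q[2]])*1e3
E
python3 - <<'E'
from h import *
import pickle; c,f=pickle.load(open('pics/w3.pkl','rb')); d=np.load('pics/w3.npy')
for n,u,v,z in [('hub',319,283,.065),('handle',292.5,337,.105),('knob',319,132,.092),('hinge',319,185,.078)]:
    print(n,mm(atz(c,f,u,v,z)).round(1),mm(atd(c,f,u,v,d[v,int(u)])).round(1))
print('tcp',mm(sense()['tcp_pos']).round(1))
c,f=cal('top'); d=np.load('pics/top1.npy')
# profile along the stone axis (machine x=0) at top cam
for y in range(-150,-215,-3):
    for z in (71,):
        u,v=proj(c,f,O+Y*y/1e3+[0,0,z/1e3]); print(y,(round(u,1),round(v,1)),mm(atd(c,f,u,v,d[int(round(v)),int(round(u))])).round(1))
p,d=snapshot('top'); p=p[85:185,410:530]; cv2.imwrite('pics/st.png',cv2.resize(p[:,:,::-1],(720,600),interpolation=cv2.INTER_CUBIC))
E
```

```text
hub [-0.2  1.  65. ] [-0.2  3.  68.5]
handle [-23.1 -27.7 105. ] [-22.9 -26.3 106.8]
knob [-1.000e-01  1.444e+02  9.200e+01] [-1.000e-01  1.444e+02  9.160e+01]
hinge [-0.1 99.8 78. ] [-1.000e-01  1.008e+02  8.220e+01]
tcp [ -0.4  99.5 217.1]
-150 (np.float64(445.7), np.float64(141.3)) [  -3.9 -142.8   89.2]
-153 (np.float64(447.0), np.float64(141.0)) [  -4.1 -145.3   90.1]
-156 (np.float64(448.3), np.float64(140.6)) [  -3.9 -148.5   89.5]
-159 (np.float64(449.7), np.float64(140.3)) [  -4.6 -150.1   92.8]
-162 (np.float64(451.0), np.float64(139.9)) [  -4.5 -153.2   92.3]
-165 (np.float64(452.3), np.float64(139.6)) [  -4.1 -157.    90.3]
-168 (np.float64(453.6), np.float64(139.3)) [  -4.2 -159.8   90.6]
-171 (np.float64(454.9), np.float64(138.9)) [  -5.1 -160.9   94.9]
-174 (np.float64(456.2), np.float64(138.6)) [  -5.  -164.    94.5]
-177 (np.float64(457.5), np.float64(138.2)) [  -5.4 -166.    96.5]
-180 (np.float64(458.8), np.float64(137.9)) [  -4.7 -170.3   93.3]
-183 (np.float64(460.1), np.float64(137.5)) [  -4.3 -174.1   91.4]
-186 (np.float64(461.4), np.float64(137.2)) [  -3.7 -178.3   88.3]
-189 (np.float64(462.7), np.float64(136.8)) [  -2.4 -184.    82.3]
-192 (np.float64(464.0), np.float64(136.5)) [  -4.  -183.5   90. ]
-195 (np.float64(465.3), np.float64(136.2)) [  -5.2 -184.    95.3]
-198 (np.float64(466.6), np.float64(135.8)) [  -6.1 -184.8   99.9]
-201 (np.float64(467.8), np.float64(135.5)) [  -8.1 -183.5  108.9]
-204 (np.float64(469.1), np.float64(135.1)) [  -8.2 -186.   109.7]
-207 (np.float64(470.4), np.float64(134.8)) [  -8.4 -188.4  110.7]
-210 (np.float64(471.7), np.float64(134.4)) [ -12.1 -183.2  127.7]
-213 (np.float64(473.0), np.float64(134.1)) [ -12.7 -184.5  130.8]
```

View pics/st.png

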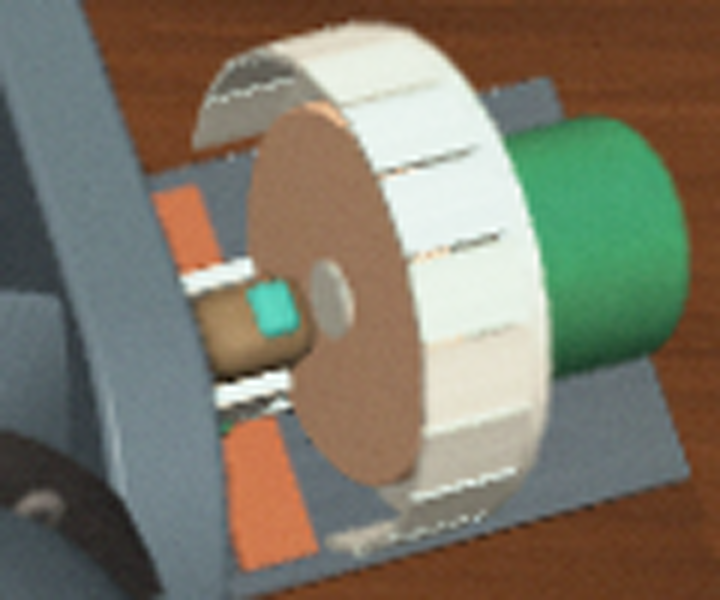

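The stone is about 4 mm from the disc. Its front edge is partly hidden in this view, so I will check the gap again once it has moved out. Now to grip the handle.

play_rows(
  rows=[
    [[0,0,0],[-30,-5.4,0],0.5],
    [[0,0,0],[-32,-5.4,0],0.5],
    [[0,0,0],[-32,-5.4,0],0.5],
    [[0,0,0],[-32,-5.4,0],0.5],
    [[0,0,0],[0,0,25],0.5],
    [[0,0,0],[0,0,30],0.5],
    [[0,0,0],[0,0,30],0.5],
    [[0,0,0],[0,0,25],0.5],
    [[0,0,0],[0,0,12],0.5],
    [[0,0,0],[0,0,5],0.5],
    [[0,0,0],[0,0,0],0.5],
  ],
)

```text
t: 6.38
tcp_pos: [0.5836, 0.0493, 0.0874]
tool_rot: [0.6, 0.8, -0.001, -0.001]
force: [0.9, 0.4, -1.4]
finger_gap: 0.5
gripper_force: 0.0
```

play_rows(
  rows=[
    [[0,0,0],[0,0,0],0.7],
    [[0,0,0],[0,0,0],0.8],
    [[0,0,0],[0,0,0],0.85],
    [[0,0,0],[0,0,0],0.9],
    [[0,0,0],[0,0,0],0.9],
    [[0,0,0],[0,0,0],0.9],
  ],
  grip_force=25,
)

```text
t: 6.88
tcp_pos: [0.585, 0.0483, 0.0901]
tool_rot: [0.601, 0.8, 0.0, 0.001]
force: [-2.2, -1.3, 5.9]
finger_gap: 0.163
gripper_force: 24.9
```

Run:
```python
from h import *
s=sense(); print(mm(s['tcp_pos']).round(1),s['force'].round(1),[(s['force']@X).round(1),(s['force']@Y).round(1)],s['finger_gap']*85,s['gripper_force'])
```

```text
[-21.5 -25.9  90.1] [-2.2 -1.3  5.9] [np.float64(-2.4), np.float64(-0.7)] 13.894968799655981 24.898359775543213
```

play_rows(
  rows=[
    [[0,0,0],[-2.6,3.6,0],0.9],
    [[0,0,0],[-2.2,3.9,0],0.9],
    [[0,0,0],[-1.6,4.2,0],0.9],
    [[0,0,0],[-1,4.3,0],0.9],
    [[0,0,0],[-0.5,4.4,0],0.9],
    [[0,0,0],[0.1,4.5,0],0.9],
    [[0,0,0],[0,0,0],0.9],
    [[0,0,0],[0,0,0],0.9],
  ],
)

```text
t: 7.55
tcp_pos: [0.6115, 0.0483, 0.0901]
tool_rot: [0.601, 0.8, 0.001, 0.001]
force: [-0.8, -0.4, 6.1]
finger_gap: 0.162
gripper_force: 24.8
```

```bash
cat >> h.py <<'E'
def st():
    s=sense(); m=mm(s['tcp_pos']); print(s['t'],m.round(1),'r',np.hypot(*m[:2]).round(1),'ang',np.degrees(np.arctan2(m[1],m[0])).round(1),'F',(s['force']@X).round(1),(s['force']@Y).round(1),s['force'][2].round(1),'gap',s['finger_gap'],s['gripper_force'])
E
python3 -c "
from h import *
st()"
```

```text
7.55 [  3.9 -33.2  90.1] r 33.5 ang -83.3 F -0.9 -0.2 6.1 gap 0.16237301745147853 24.77876454591751
```

play_rows(
  rows=[
    [[0,0,0],[0.7,4.4,0],0.9],
    [[0,0,0],[1.2,4.3,0],0.9],
    [[0,0,0],[1.8,4.1,0],0.9],
    [[0,0,0],[2.3,3.8,0],0.9],
    [[0,0,0],[2.8,3.5,0],0.9],
    [[0,0,0],[3.2,3.1,0],0.9],
    [[0,0,0],[3.6,2.6,0],0.9],
    [[0,0,0],[3.9,2.1,0],0.9],
    [[0,0,0],[4.2,1.6,0],0.9],
    [[0,0,0],[4.3,1,0],0.9],
    [[0,0,0],[4.4,0.5,0],0.9],
    [[0,0,0],[4.4,-0.1,0],0.9],
  ],
)

```text
t: 8.55
tcp_pos: [0.6304, 0.0909, 0.0901]
tool_rot: [0.6, 0.8, -0.0, 0.001]
force: [-2.9, -4.8, 5.5]
finger_gap: 0.161
gripper_force: 24.9
```

```bash
python3 -c "
from h import *
st()"
```

```text
8.55 [33.9  2.4 90.1] r 33.9 ang 4.1 F -4.1 -3.8 5.5 gap 0.16149656291177292 24.873351752758026
```

play_rows(
  rows=[
    [[0,0,0],[4.4,-0.7,0],0.9],
    [[0,0,0],[4.3,-1.2,0],0.9],
    [[0,0,0],[4.1,-1.8,0],0.9],
    [[0,0,0],[3.8,-2.3,0],0.9],
    [[0,0,0],[0,0,0],0.9],
  ],
)

```text
t: 8.97
tcp_pos: [0.6201, 0.1058, 0.0901]
tool_rot: [0.6, 0.8, 0.0, 0.001]
force: [-2.1, -2.8, 5.7]
finger_gap: 0.164
gripper_force: 24.9
```

Run:
```python
from h import *
st()
c,f=cal('scene'); p,d=snapshot('scene'); np.save('pics/s4.npy',d)
p=p[185:310,120:260]; cv2.imwrite('pics/s4.png',cv2.resize(p[:,:,::-1],(672,600),interpolation=cv2.INTER_CUBIC))
```

```text
8.9667 [28.2 19.6 90.1] r 34.3 ang 34.8 F -2.8 -2.1 5.7 gap 0.16435507532091786 24.920381605625153
```

View pics/s4.png

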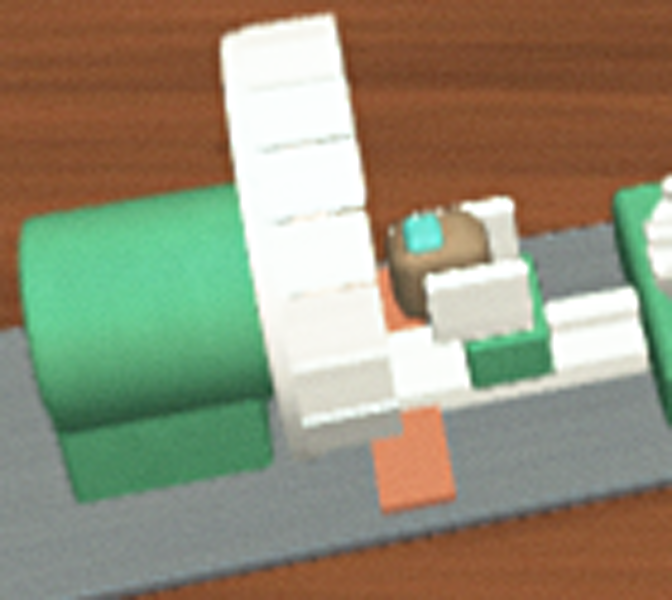

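The stone's front edge is now in view at crop (390,255), which is full-image (201.3,238). Measuring its machine y from ray and depth.

Run:
```python
from h import *
c,f=cal('scene'); d=np.load('pics/s4.npy')
for v in (234,238,242,246,248):
    print(v,[(u,*mm(atd(c,f,u,v,d[v,u])).round(0)) for u in range(198,208)])
def xy(u,v,x): # intersect ray with machine plane x
    r=ray(c,f,u,v); p=np.array(c['xyz']); return mm(p+r*((x/1e3-(p-O)@X)/(r@X)))
for u,v in [(201.3,239),(202.5,246),(205,250)]: print([xy(u,v,x).round(1) for x in (0,10,15)])
# known check: hood front edge / disc? base plate corner near
print(mm(atz(c,f,120+540/4.8,185+610/4.8,.008)))
```

```text
234 [(198, np.float64(-117.0), np.float64(-170.0), np.float64(-3.0)), (199, np.float64(-116.0), np.float64(-168.0), np.float64(-2.0)), (200, np.float64(-113.0), np.float64(-166.0), np.float64(-1.0)), (201, np.float64(-4.0), np.float64(-164.0), np.float64(88.0)), (202, np.float64(-4.0), np.float64(-162.0), np.float64(87.0)), (203, np.float64(-1.0), np.float64(-160.0), np.float64(89.0)), (204, np.float64(4.0), np.float64(-158.0), np.float64(93.0)), (205, np.float64(6.0), np.float64(-157.0), np.float64(94.0)), (206, np.float64(7.0), np.float64(-155.0), np.float64(94.0)), (207, np.float64(5.0), np.float64(-153.0), np.float64(92.0))]
238 [(198, np.float64(-100.0), np.float64(-171.0), np.float64(0.0)), (199, np.float64(-100.0), np.float64(-169.0), np.float64(-1.0)), (200, np.float64(-1.0), np.float64(-167.0), np.float64(80.0)), (201, np.float64(5.0), np.float64(-165.0), np.float64(85.0)), (202, np.float64(12.0), np.float64(-164.0), np.float64(90.0)), (203, np.float64(8.0), np.float64(-162.0), np.float64(86.0)), (204, np.float64(8.0), np.float64(-160.0), np.float64(86.0)), (205, np.float64(
[... 1731 characters left out ...]
 np.float64(-167.0), np.float64(60.0)), (203, np.float64(11.0), np.float64(-165.0), np.float64(63.0)), (204, np.float64(12.0), np.float64(-163.0), np.float64(64.0)), (205, np.float64(796.0), np.float64(-169.0), np.float64(737.0)), (206, np.float64(13.0), np.float64(-159.0), np.float64(64.0)), (207, np.float64(17.0), np.float64(-157.0), np.float64(67.0))]
[array([  -0. , -165.1,   78. ]), array([  10. , -165.2,   86.3]), array([  15. , -165.2,   90.4])]
[array([  -0. , -165.1,   59.5]), array([  10. , -165.2,   68. ]), array([  15. , -165.2,   72.2])]
[array([  -0. , -161.6,   47.8]), array([  10. , -161.7,   56.5]), array([  15. , -161.7,   60.8])]
[ 142.57854346 -132.26789383    8.        ]
```

The face stands at about y = -166.5 mm, a gap of about 18.4 mm. That matches 4 mm plus 165° of winding. I take it a touch further to about 19 mm, let go, and move to the roller.

play_rows(
  rows=[
    [[0,0,0],[1.8,-1.3,0],0.9],
    [[0,0,0],[1.7,-1.5,0],0.9],
    [[0,0,0],[0,0,0],0.9],
    [[0,0,0],[0,0,0],0.7],
    [[0,0,0],[0,0,0],0.55],
    [[0,0,0],[0,0,0],0.5],
    [[0,0,0],[0,0,-20],0.5],
    [[0,0,0],[0,0,-35],0.5],
    [[0,0,0],[0,0,-35],0.5],
    [[0,0,0],[0,0,0],0.5],
  ],
)

```text
t: 9.85
tcp_pos: [0.6203, 0.1094, 0.1852]
tool_rot: [0.6, 0.8, 0.004, 0.005]
force: [1.2, 0.7, 0.6]
finger_gap: 0.503
gripper_force: 0.0
```

Run:
```python
from h import *
st()
import pickle
c,f=cal('wrist'); p,d=snapshot('wrist'); np.save('pics/w5.npy',d); pickle.dump((c,f),open('pics/w5.pkl','wb')); cv2.imwrite('pics/w5.png',p[:,:,::-1])
K=O+Y*.1425+[0,0,.0817]; u,v=proj(c,f,K); print('knob px',u,v, mm(atd(c,f,u,v,d[int(v),int(u)])) if 0<v<400 else '')
```

```text
9.85 [ 29.3  23.  185.2] r 37.3 ang 38.1 F 1.4 0.4 0.6 gap 0.5029713190909497 0.0
knob px 272.38690654402683 17.630628675881837 [  3.51096133 136.12715365 112.65575788]
```

play_rows(
  rows=[
    [[0,0,0],[30,-6,0],0.5],
    [[0,0,0],[30,-7,0],0.5],
    [[0,0,0],[30,-7,0],0.5],
    [[0,0,0],[30,-6,0],0.5],
    [[0,0,0],[0,0,0],0.5],
    [[0,0,0],[0,0,0],0.5],
    [[0,0,0],[0,0,0],0.5],
  ],
)

```text
t: 10.48
tcp_pos: [0.5573, 0.2168, 0.1776]
tool_rot: [0.6, 0.8, -0.001, -0.0]
force: [-0.7, -0.3, -0.6]
finger_gap: 0.502
gripper_force: 0.0
```

```bash
python3 -c "
from h import *
st()"
```

```text
10.4833 [ -1.4 143.6 177.6] r 143.6 ang 90.6 F -0.8 -0.1 -0.6 gap 0.5018808472430849 0.0
```

play_rows(
  rows=[
    [[0,0,0],[-0.5,1.3,20],0.5],
    [[0,0,0],[0,0,25],0.5],
    [[0,0,0],[0,0,25],0.5],
    [[0,0,0],[0,0,16],0.5],
    [[0,0,0],[0,0,7],0.5],
    [[0,0,0],[0,0,0],0.6],
    [[0,0,0],[0,0,0],0.7],
    [[0,0,0],[0,0,0],0.8],
    [[0,0,0],[0,0,0],0.85],
    [[0,0,0],[0,0,0],0.85],
    [[0,0,0],[0,0,0],0.85],
  ],
  grip_force=20,
)

```text
t: 11.4
tcp_pos: [0.5594, 0.2161, 0.0863]
tool_rot: [0.6, 0.8, 0.0, 0.001]
force: [-0.8, -3.8, -0.9]
finger_gap: 0.223
gripper_force: 25.0
```

```bash
python3 -c "
from h import *
st()"
```

```text
11.4 [  0.4 142.4  86.3] r 142.4 ang 89.8 F -1.9 -3.5 -0.9 gap 0.22265313328330116 24.961911141872406
```

play_rows(
  rows=[
    [[0,0,0],[-1.8,0,-7.1],0.85],
    [[0,0,0],[-2.9,0,-6.7],0.85],
    [[0,0,0],[-4,0,-6.1],0.85],
    [[0,0,0],[-5,0,-5.3],0.85],
    [[0,0,0],[-5.8,0,-4.4],0.85],
    [[0,0,0],[-6.5,0,-3.4],0.85],
    [[0,0,0],[0,0,0],0.85],
  ],
)

```text
t: 11.98
tcp_pos: [0.5665, 0.1909, 0.1196]
tool_rot: [0.601, 0.799, 0.0, -0.0]
force: [-0.6, 0.0, 0.2]
finger_gap: 0.223
gripper_force: 25.0
```

```bash
python3 -c "
from h import *
st()"
```

```text
11.9833 [  0.3 116.2 119.6] r 116.2 ang 89.9 F -0.6 0.2 0.2 gap 0.22255032657955198 25.046830773353577
```

Force is near zero, so the fit is good. I carry on over, release at about 0.35 rad of lift, and retreat.

play_rows(
  rows=[
    [[0,0,0],[-7,0,-2.2],0.85],
    [[0,0,0],[-7.3,0,-1],0.85],
    [[0,0,0],[-7.3,0,0.3],0.85],
    [[0,0,0],[-7.1,0,1.5],0.85],
    [[0,0,0],[-6.8,0,2.7],0.85],
    [[0,0,0],[-6.3,0,3.8],0.85],
    [[0,0,0],[0,0,0],0.85],
    [[0,0,0],[0,0,0],0.7],
    [[0,0,0],[0,0,0],0.6],
    [[0,0,0],[0,0,0],0.5],
    [[0,0,0],[0,0,0],0.5],
  ],
)

```text
t: 12.9
tcp_pos: [0.5777, 0.152, 0.1131]
tool_rot: [0.6, 0.8, 0.0, -0.0]
force: [-0.2, 0.2, 0.7]
finger_gap: 0.5
gripper_force: 0.0
```

play_rows(
  rows=[
    [[0,0,0],[0,0,-10],0.5],
    [[0,0,0],[0,0,-30],0.5],
    [[0,0,0],[0,0,-30],0.5],
    [[0,0,0],[0,0,-30],0.5],
    [[0,0,0],[0,0,0],0.5],
    [[0,0,0],[0,0,0],0.5],
    [[0,0,0],[0,0,0],0.5],
  ],
)

```text
t: 13.48
tcp_pos: [0.5773, 0.1518, 0.2137]
tool_rot: [0.6, 0.8, 0.0, -0.0]
force: [-0.1, -0.5, 0.0]
finger_gap: 0.498
gripper_force: 0.0
```

Run:
```python
from h import *
st()
import pickle
c,f=cal('wrist'); p,d=snapshot('wrist'); np.save('pics/w6.npy',d); pickle.dump((c,f),open('pics/w6.pkl','wb')); cv2.imwrite('pics/w6.png',p[:,:,::-1])
```

```text
13.4833 [-2.000e-01  7.560e+01  2.137e+02] r 75.6 ang 90.2 F -0.3 -0.4 0.0 gap 0.49792167444191743 0.0
```

View pics/w6.png

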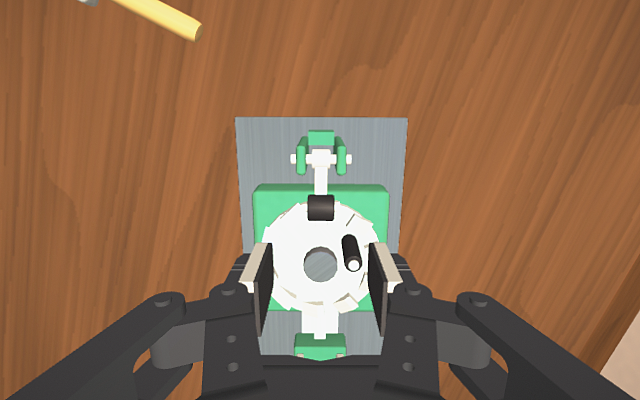

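The pawl is down, with the roller at (321,207) on the wheel side. The handle top is at (353.5,266).

Run:
```python
from h import *
import pickle; c,f=pickle.load(open('pics/w6.pkl','rb')); d=np.load('pics/w6.npy')
print(mm(atz(c,f,353.5,266,.105)).round(1),mm(atd(c,f,353.5,266,d[266,353])).round(1))
print('knob',mm(atd(c,f,321,207,d[207,321])).round(1))
```

```text
[ 25.7  20.  105. ] [ 25.5  21.  106.9]
knob [ -0.   71.4 113.6]
```

play_rows(
  rows=[
    [[0,0,0],[-27,13,0],0.55],
    [[0,0,0],[-26.6,12.8,0],0.6],
    [[0,0,0],[0,0,25],0.6],
    [[0,0,0],[0,0,30],0.6],
    [[0,0,0],[0,0,30],0.6],
    [[0,0,0],[0,0,25],0.6],
    [[0,0,0],[0,0,10],0.6],
    [[0,0,0],[0,0,3.5],0.6],
    [[0,0,0],[0,0,0],0.6],
    [[0,0,0],[0,0,0],0.6],
  ],
)

```text
t: 14.37
tcp_pos: [0.6183, 0.1074, 0.0907]
tool_rot: [0.6, 0.8, 0.0, 0.001]
force: [-0.5, -0.7, 0.4]
finger_gap: 0.397
gripper_force: 0.0
```

```bash
python3 -c "
from h import *
st()"
```

```text
14.3667 [26.8 21.6 90.7] r 34.4 ang 38.8 F -0.7 -0.5 0.4 gap 0.39691728331413245 0.0
```

play_rows(
  rows=[
    [[0,0,0],[0.5,-1,0],0.7],
    [[0,0,0],[0,0,0],0.8],
    [[0,0,0],[0,0,0],0.85],
    [[0,0,0],[0,0,0],0.9],
    [[0,0,0],[0,0,0],0.9],
    [[0,0,0],[0,0,0],0.9],
  ],
  grip_force=25,
)

```text
t: 14.87
tcp_pos: [0.6173, 0.1076, 0.0915]
tool_rot: [0.601, 0.8, 0.001, 0.001]
force: [-1.7, 1.0, 7.0]
finger_gap: 0.166
gripper_force: 24.6
```

```bash
cat >> h.py <<'E'
def tan():
    s=sense(); m=mm(s['tcp_pos']); t=np.arctan2(m[1],m[0]); T=-np.sin(t)*X+np.cos(t)*Y; N=np.cos(t)*X+np.sin(t)*Y
    print('ang',np.degrees(t).round(2),'press backwards',-(s['force']@T).round(1),'radial',(s['force']@N).round(1)); st()
E
python3 -c "
from h import *
tan()"
```

```text
ang 40.43 press backwards -2.0 radial -0.1
14.8667 [25.9 22.1 91.5] r 34.0 ang 40.4 F -1.4 1.5 7.0 gap 0.16627967115531853 24.551366865634918
```

play_rows(
  rows=[
    [[0,0,0],[0.6,-0.5,0],0.9],
    [[0,0,0],[0.6,-0.5,0],0.9],
    [[0,0,0],[0.6,-0.5,0],0.9],
    [[0,0,0],[0,0,0],0.9],
  ],
)

```text
t: 15.2
tcp_pos: [0.6166, 0.1081, 0.0915]
tool_rot: [0.6, 0.8, 0.001, 0.002]
force: [1.5, -2.5, 5.6]
finger_gap: 0.159
gripper_force: 24.7
```

```bash
python3 -c "
from h import *
tan()"
```

```text
ang 41.82 press backwards 2.6 radial -1.3
15.2 [25.4 22.7 91.5] r 34.1 ang 41.8 F 0.7 -2.8 5.6 gap 0.1589228922189115 24.6742844581604
```

play_rows(
  rows=[
    [[0,0,0],[0.6,-0.5,0],0.9],
    [[0,0,0],[0.6,-0.5,0],0.9],
    [[0,0,0],[0.6,-0.5,0],0.9],
    [[0,0,0],[0,0,0],0.9],
  ],
)

```text
t: 15.53
tcp_pos: [0.6146, 0.1093, 0.0915]
tool_rot: [0.6, 0.8, 0.001, 0.002]
force: [2.0, -2.3, 6.6]
finger_gap: 0.165
gripper_force: 24.7
```

```bash
python3 -c "
from h import *
tan()"
```

```text
ang 45.81 press backwards 2.9 radial -1.0
15.5333 [23.8 24.5 91.5] r 34.2 ang 45.8 F 1.3 -2.7 6.6 gap 0.1649303001857234 24.685773253440857
```

play_rows(
  rows=[
    [[0,0,0],[0.55,-0.6,0],0.9],
    [[0,0,0],[0.55,-0.6,0],0.9],
    [[0,0,0],[0.55,-0.6,0],0.9],
    [[0,0,0],[0,0,0],0.9],
  ],
)

```text
t: 15.87
tcp_pos: [0.6124, 0.1104, 0.0915]
tool_rot: [0.6, 0.8, 0.001, 0.002]
force: [0.5, -2.5, 6.6]
finger_gap: 0.164
gripper_force: 24.7
```

```bash
python3 -c "
from h import *
tan()"
```

```text
ang 49.89 press backwards 1.4 radial -2.1
15.8667 [22.  26.2 91.5] r 34.2 ang 49.9 F -0.2 -2.5 6.6 gap 0.16355445261281823 24.68789041042328
```

play_rows(
  rows=[
    [[0,0,0],[0.5,-0.65,0],0.9],
    [[0,0,0],[0.5,-0.65,0],0.9],
    [[0,0,0],[0.5,-0.65,0],0.9],
    [[0,0,0],[0,0,0],0.9],
  ],
)

```text
t: 16.2
tcp_pos: [0.6102, 0.1114, 0.0915]
tool_rot: [0.6, 0.8, 0.001, 0.002]
force: [2.6, -2.8, 6.5]
finger_gap: 0.163
gripper_force: 24.7
```

```bash
python3 -c "
from h import *
tan()"
```

```text
ang 53.86 press backwards 3.4 radial -1.8
16.2 [20.2 27.6 91.5] r 34.2 ang 53.9 F 1.7 -3.4 6.5 gap 0.16345961110892 24.692108631134033
```

play_rows(
  rows=[
    [[0,0,0],[0.45,-0.65,0],0.9],
    [[0,0,0],[0.45,-0.65,0],0.9],
    [[0,0,0],[0.45,-0.65,0],0.9],
    [[0,0,0],[0,0,0],0.9],
  ],
)

```text
t: 16.53
tcp_pos: [0.608, 0.1121, 0.0915]
tool_rot: [0.6, 0.8, 0.001, 0.002]
force: [2.0, -1.9, 6.8]
finger_gap: 0.161
gripper_force: 24.7
```

```bash
python3 -c "
from h import *
tan()"
```

```text
ang 57.73 press backwards 2.5 radial -1.2
16.5333 [18.3 29.  91.5] r 34.3 ang 57.7 F 1.4 -2.3 6.8 gap 0.16127053915551218 24.686264991760254
```

play_rows(
  rows=[
    [[0,0,0],[0.4,-0.7,0],0.9],
    [[0,0,0],[0.4,-0.7,0],0.9],
    [[0,0,0],[0.4,-0.7,0],0.9],
    [[0,0,0],[0,0,0],0.9],
  ],
)

```text
t: 16.87
tcp_pos: [0.6058, 0.1127, 0.0915]
tool_rot: [0.6, 0.8, 0.001, 0.003]
force: [0.5, -1.9, 6.4]
finger_gap: 0.166
gripper_force: 24.7
```

```bash
python3 -c "
from h import *
tan()"
```

```text
ang 61.64 press backwards 0.9 radial -1.7
16.8667 [16.3 30.2 91.5] r 34.3 ang 61.6 F -0.0 -1.9 6.4 gap 0.16583391466930258 24.68554973602295
```

play_rows(
  rows=[
    [[0,0,0],[0.35,-0.7,0],0.9],
    [[0,0,0],[0.35,-0.7,0],0.9],
    [[0,0,0],[0.3,-0.7,0],0.9],
    [[0,0,0],[0,0,0],0.9],
  ],
)

```text
t: 17.2
tcp_pos: [0.6038, 0.1131, 0.0915]
tool_rot: [0.6, 0.8, 0.002, 0.003]
force: [2.7, -2.3, 5.6]
finger_gap: 0.165
gripper_force: 24.7
```

```bash
python3 -c "
from h import *
tan()"
```

```text
ang 65.03 press backwards 3.0 radial -1.9
17.2 [14.5 31.1 91.5] r 34.3 ang 65.0 F 2.0 -3.0 5.6 gap 0.16510156518178234 24.651745855808258
```

play_rows(
  rows=[
    [[0,0,0],[0.3,-0.75,0],0.9],
    [[0,0,0],[0.3,-0.75,0],0.9],
    [[0,0,0],[0.25,-0.75,0],0.9],
    [[0,0,0],[0,0,0],0.9],
  ],
)

```text
t: 17.53
tcp_pos: [0.6015, 0.1134, 0.0915]
tool_rot: [0.601, 0.8, 0.002, 0.003]
force: [2.7, -2.4, 6.6]
finger_gap: 0.159
gripper_force: 24.7
```

```bash
python3 -c "
from h import *
tan()"
```

```text
ang 68.86 press backwards 2.9 radial -2.2
17.5333 [12.4 32.  91.5] r 34.3 ang 68.9 F 1.9 -3.1 6.6 gap 0.15887270258414257 24.65025544166565
```

play_rows(
  rows=[
    [[0,0,0],[0.25,-0.75,0],0.9],
    [[0,0,0],[0.25,-0.75,0],0.9],
    [[0,0,0],[0.2,-0.75,0],0.9],
    [[0,0,0],[0,0,0],0.9],
  ],
)

```text
t: 17.87
tcp_pos: [0.6009, 0.1134, 0.0915]
tool_rot: [0.601, 0.8, 0.003, 0.004]
force: [7.2, -1.9, 4.0]
finger_gap: 0.167
gripper_force: 24.5
```

```bash
python3 -c "
from h import *
tan()"
```

```text
ang 69.9 press backwards 7.3 radial -1.4
17.8667 [11.8 32.2 91.5] r 34.3 ang 69.9 F 6.4 -3.8 4.0 gap 0.1669928407738681 24.54309493303299
```

The catch is felt at about 70°: the force rises and the wheel stops. I load it towards 12 N.

play_rows(
  rows=[
    [[0,0,0],[0.25,-0.75,0],0.9],
    [[0,0,0],[0.25,-0.75,0],0.9],
    [[0,0,0],[0,0,0],0.9],
  ],
)

```text
t: 18.12
tcp_pos: [0.6007, 0.1134, 0.0916]
tool_rot: [0.601, 0.799, 0.004, 0.006]
force: [8.0, -1.9, 1.8]
finger_gap: 0.168
gripper_force: 24.4
```

```bash
python3 -c "
from h import *
tan()"
```

```text
ang 70.28 press backwards 8.1 radial -1.4
18.1167 [11.6 32.3 91.6] r 34.3 ang 70.3 F 7.1 -4.0 1.8 gap 0.16831211614803004 24.434512853622437
```

play_rows(
  rows=[
    [[0,0,0],[0.25,-0.75,0],0.9],
    [[0,0,0],[0,0,0],0.9],
  ],
)

```text
t: 18.28
tcp_pos: [0.6006, 0.1135, 0.0916]
tool_rot: [0.601, 0.8, 0.004, 0.006]
force: [9.1, -1.6, 1.1]
finger_gap: 0.164
gripper_force: 24.4
```

```bash
python3 -c "
from h import *
tan()"
```

```text
ang 70.42 press backwards 9.2 radial -1.1
18.2833 [11.5 32.3 91.6] r 34.3 ang 70.4 F 8.3 -4.1 1.1 gap 0.16357603878162835 24.398614168167114
```

play_rows(
  rows=[
    [[0,0,0],[0.25,-0.75,0],0.9],
    [[0,0,0],[0.25,-0.75,0],0.9],
    [[0,0,0],[0,0,0],0.9],
  ],
)

```text
t: 18.53
tcp_pos: [0.6004, 0.1135, 0.0916]
tool_rot: [0.601, 0.799, 0.005, 0.007]
force: [11.3, -2.8, -1.8]
finger_gap: 0.165
gripper_force: 24.4
```

```bash
python3 -c "
from h import *
tan()"
```

```text
ang 70.8 press backwards 11.4 radial -2.2
18.5333 [11.3 32.4 91.6] r 34.3 ang 70.8 F 10.1 -5.8 -1.8 gap 0.16496186594214998 24.43395048379898
```

play_rows(
  rows=[
    [[0,0,0],[0.1,-0.4,0],0.9],
    [[0,0,0],[0,0,0],0.9],
    [[0,0,0],[0,0,0],0.9],
    [[0,0,0],[0,0,0],0.9],
  ],
)

```text
t: 18.87
tcp_pos: [0.6004, 0.1134, 0.0917]
tool_rot: [0.601, 0.799, 0.005, 0.008]
force: [12.9, -1.6, -2.3]
finger_gap: 0.161
gripper_force: 24.4
```

play_rows(
  rows=[
    [[0,0,0],[0,0,0],0.9],
    [[0,0,0],[0,0,0],0.9],
    [[0,0,0],[0,0,0],0.9],
    [[0,0,0],[0,0,0],0.9],
    [[0,0,0],[0,0,0],0.9],
  ],
)

```text
t: 19.28
tcp_pos: [0.6003, 0.1134, 0.0916]
tool_rot: [0.601, 0.799, 0.005, 0.008]
force: [12.0, -2.4, -1.2]
finger_gap: 0.163
gripper_force: 24.4
```

```bash
python3 -c "
from h import *
tan()"
```

```text
ang 70.83 press backwards 12.1 radial -1.7
19.2833 [11.3 32.4 91.6] r 34.3 ang 70.8 F 10.9 -5.6 -1.2 gap 0.16310335871757142 24.420466125011444
```

It held about 12 N for over 0.7 s. I ease off, open and leave.

play_rows(
  rows=[
    [[0,0,0],[-0.4,1.2,0],0.9],
    [[0,0,0],[-0.4,1.2,0],0.9],
    [[0,0,0],[-0.4,1.2,0],0.9],
    [[0,0,0],[-0.3,1,0],0.9],
    [[0,0,0],[0,0,0],0.8],
    [[0,0,0],[0,0,0],0.7],
    [[0,0,0],[0,0,0],0.6],
    [[0,0,0],[0,0,0],0.6],
    [[0,0,0],[0,0,0],0.6],
  ],
)

```text
t: 20.03
tcp_pos: [0.5952, 0.1142, 0.089]
tool_rot: [0.6, 0.8, -0.001, -0.001]
force: [0.8, -0.8, -0.0]
finger_gap: 0.398
gripper_force: 0.0
```

play_rows(
  rows=[
    [[0,0,0],[0,0,-10],0.6],
    [[0,0,0],[0,0,-25],0.6],
    [[0,0,0],[0,0,-30],0.6],
    [[0,0,0],[0,0,-30],0.6],
    [[0,0,0],[0,0,-30],0.6],
    [[0,0,0],[30,0,-10],0.6],
    [[0,0,0],[30,0,0],0.6],
    [[0,0,0],[0,0,0],0.6],
    [[0,0,0],[0,0,0],0.6],
  ],
)

```text
t: 20.78
tcp_pos: [0.5792, 0.1729, 0.2257]
tool_rot: [0.599, 0.8, -0.0, 0.0]
force: [-0.0, 0.3, 0.1]
finger_gap: 0.404
gripper_force: 0.0
```

Run:
```python
from h import *
st()
c,f=cal('scene'); p,d=snapshot('scene'); w,_=snapshot('wrist')
a1=cv2.resize(p[185:310,120:370,::-1],(800,400),interpolation=cv2.INTER_CUBIC); b=cv2.resize(w[80:380,160:480,::-1],None,fx=.65,fy=.65)
im=np.zeros((600,800,3),np.uint8); im[:400]=a1; im[400:400+b.shape[0],:b.shape[1]]=b[:200]; cv2.imwrite('pics/end.png',im)
for v in (240,244): print([(u,*mm(atd(c,f,u,v,d[v,u])).round(0)) for u in range(199,208)])
```

```text
20.7833 [  7.4  95.4 225.7] r 95.7 ang 85.6 F 0.1 0.3 0.1 gap 0.40375180382550846 0.0
[(199, np.float64(-84.0), np.float64(-170.0), np.float64(7.0)), (200, np.float64(-87.0), np.float64(-168.0), np.float64(4.0)), (201, np.float64(-82.0), np.float64(-166.0), np.float64(7.0)), (202, np.float64(4.0), np.float64(-164.0), np.float64(78.0)), (203, np.float64(8.0), np.float64(-162.0), np.float64(82.0)), (204, np.float64(12.0), np.float64(-160.0), np.float64(84.0)), (205, np.float64(13.0), np.float64(-159.0), np.float64(85.0)), (206, np.float64(12.0), np.float64(-157.0), np.float64(84.0)), (207, np.float64(14.0), np.float64(-155.0), np.float64(85.0))]
[(199, np.float64(-66.0), np.float64(-171.0), np.float64(11.0)), (200, np.float64(-65.0), np.float64(-169.0), np.float64(11.0)), (201, np.float64(-65.0), np.float64(-167.0), np.float64(10.0)), (202, np.float64(-65.0), np.float64(-165.0), np.float64(10.0)), (203, np.float64(8.0), np.float64(-164.0), np.float64(71.0)), (204, np.float64(10.0), np.float64(-162.0), np.float64(73.0)), (205, np.float64(13.0), np.float64(-160.0), np.float64(74.0)), (206, np.float64(13.0), np.float64(-158.0), np.float64(74.0)), (207, np.float64(15.0), np.float64(-156.0), np.float64(75.0))]
```

View pics/end.png

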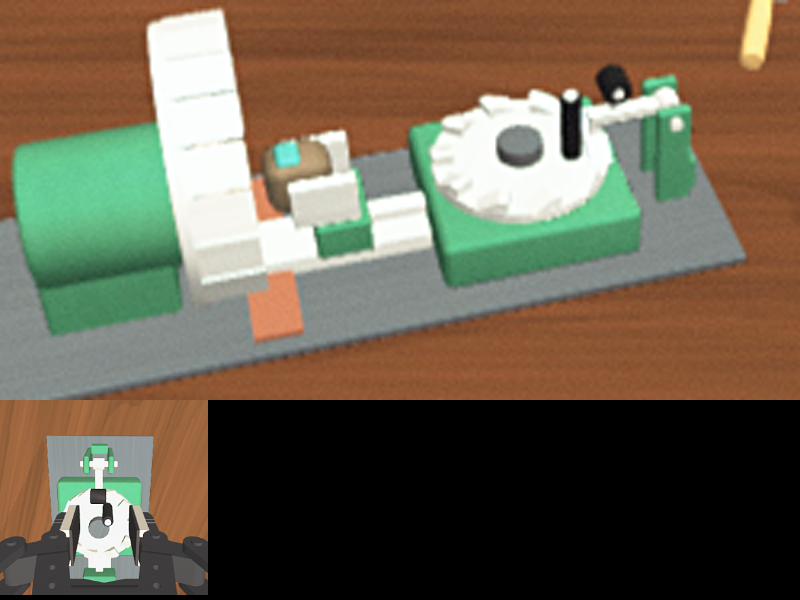

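The pawl is down on the wheel at about (600,110), the handle is beside it at (571,125), and the stone is about 21 mm clear. The arm touches nothing.

```bash
python3 -c "
from station import *
print(sign_off())"
```

```text
the job is handed in; nothing more can be done
None
```

The job is handed in: the stone stands about 21 mm off the disc, the pawl is down with a tooth caught on it, and that catch held about 12 N for over half a second before I let go.

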